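# Count to the third gap and push the sample jar in

### The arm

A 6-joint arm with a two-finger parallel gripper is mounted at the origin on the work surface. World frame = base frame: x ahead of the robot, y to its left, z up, the work surface at z = 0. Lengths are in m, angles in degrees, forces in N, time in s.
With the tool pointing down it reaches from about 0.4 to 0.825 m from the base axis. Payload 7 kg.
Tool frame: the origin (TCP) lies midway between the tips of the shut fingers; the grasp point (between the pads) lies ctrl.tcp_to_grasp behind it (ctrl.tcp_to_grasp is the distance from the TCP to the grasp point, in m); y points along the fingers, z is the direction in which the jaws open and shut, and the axes are right-handed (so a half turn about y gives the same grasp; the last joint's range is limited). The gripper opens to 88 mm and grips with 3 to 60 N. Pads are 19 mm wide; open, the fingers measure 130 mm over their backs; the gripper's body (78 mm by 193 mm) begins 47 mm behind the grasp point.
Start: joints at [-52.363, 20.546, 0.682, 0, -70.136, -16.507], TCP at [0.243, -0.63, 0.227] pointing down, gripper open.
Joint ranges: [-176.03, 176.03], [-82.01, 121.73], [-58.28, 71.71], [-173.87, 95.51], [-174.79, -0.11], [-173.66, 173.66]. Speed limits (degrees/s): [136.94, 136.94, 172.46, 180, 180, 180].

### API

Orientations are given as [roll, pitch, yaw] about the fixed x, y, z axes, in that order (R = Rz(yaw) Ry(pitch) Rx(roll)).
In Python, from plant import ctrl, snapshot, silhouettes gives the robot as it stands.
- The arm moves only by the shell command python3 -m pendant 'ROWS'. ROWS is JSON, a list that holds one entry, the list of rows, each a list of 7 numbers: the shift along the tool's x, y, z in cm, then the turn, a rotation vector about the tool's x, y, z in degrees, then the opening, from 0 (shut) to 1 (fully open). In form: [[[x, y, z, rx, ry, rz, hand], ...]]. A call has 1 to 12 rows; each row shifts and turns the commanded pose from where the row before left it, along the tool's axes as they then stand; what a row does not reach is not made up. A row lasts 1/12 s, in which the tool goes at most 41.7 mm and 7.16 degrees, less where a joint would pass 70% of its speed; a pose out of reach is approached as far as the arm can. A call with a gripper value outside its range is refused whole. The fingers move at their own pace and stop on an object; the grip force is fixed at half the most. Time passes only in rows, so rows that do not move let the fingers close. It gives the time, the measured TCP pose, the force and the opening at its end, in the units of the state.
- ctrl.get_obs(): the state, without advancing time (a new reading comes with each control period).
- snapshot(name): name is "scene" or "top" or "wrist"; returns a dict with "image" (384x512x3 uint8, red, green, blue), "camera_matrix" (3x3 intrinsics, pixels), "eye" and "orientation" of the camera in the world; the wrist camera has in their place "mount" (4x4, takes a point from camera to tool coordinates, whose origin is the TCP and whose axes are the tool frame's). Camera axes: x right, y down, z forward; pixel columns grow to the right and rows downward; lengths in m; the calibration is good to about 2 mm. A picture is of the moment at which its call begins: read the wrist's pose just before it. There is no depth.
- ctrl.close_job(): hands the job in, once; it reports no verdict.
Trained networks look in a picture, given as the dict that the camera call returned (one of the last four; its "shot" number tells which), for a name from the list of things; names that differ only in an ending like _2 or _b are one class to them, and where a whole thing is asked for, a point or a joint stands for the part that bears it (a point fixed in the world has none). Each returns a list of dicts, best first, with "confidence" (0 to 1); they miss things now and then, are a little off and sometimes report something else, mostly with a low value. They report only what shows in the picture. A call takes as long as a camera call. They do not tell look-alikes from the thing itself.
- silhouettes(picture, thing): "mask" (384x512 bool, what is visible of it) and "bbox" ([left, top, width, height] in pixels, round what is visible of it).
The state is a dict: "clock": time; "joint_pos": joint angles; "qvel": joint speeds; "tau": joint torques, N m; "tool_pos": TCP position; "orientation": TCP orientation; "force": force on the tool from outside, world axes, zero at the start; "moment": the same for the moment, N m; "opening": finger opening in m.
Only numpy, scipy, OpenCV 4.12 (cv2) and the standard library are available. Lean on these libraries where they do the work, as an engineer would, in place of code of your own. Each camera call takes 0.05 s, during which the arm holds its last target.

### The job

Count the gaps of the yellow sample rack with a fingertip on its rail, starting from the red end post: press down the black nub of the first, the second and the third gap in turn, and do not press any beyond the third. Then push the green-capped jar along the worktop into that third gap until it is fully home against the rail, standing upright; do not grip or lift it. Leave the other jars and everything else where they are.

Things in the scene. Friction and masses are not known exactly. Their poses are not given: they have to be found in the camera images.
- rack: yellow sample rack, fixed: a straight rail 40 mm wide (x), 414 mm long (y), 66 mm high, origin at the centre of its underside on the worktop, x away from the robot, y along the rail, z up. Seven dividers 6 mm thick, 35 mm high, at y = 204, 136, 68, 0, -68, -136, -204 mm, run from the rail's front face (x = -20 mm) towards the robot to x = -96 mm: six gaps 62 mm wide
- red_post: red end post, 40 x 24 mm and 80 mm high, fixed at one end of the rail (at y = +222 or -222 mm of the rack; it differs from run to run); counting starts at this end; origin at the centre of its underside
- grey_post: grey end post of the same shape at the rail's other end; origin at the centre of its underside
- jar: loose white square sample jar 50 x 50 mm and 45 mm high with a green round cap on it (42 mm across, 15 mm high; 60 mm in all), 150 g more or less, standing in front of the rack: the one to push in; origin at the centre of its underside, z up, x and y square to its sides
- jar_in1: loose white square sample jar 50 x 50 mm and 45 mm high with a blue round cap on it (42 mm across, 15 mm high; 60 mm in all), already in the gap at y = 170 mm of the rack: leave it; origin at the centre of its underside, z up, x and y square to its sides
- jar_in5: loose white square sample jar 50 x 50 mm and 45 mm high with a blue round cap on it (42 mm across, 15 mm high; 60 mm in all), already in the gap at y = -102 mm of the rack: leave it; origin at the centre of its underside, z up, x and y square to its sides
- jar_spare: loose white square sample jar 50 x 50 mm and 45 mm high with a blue round cap on it (42 mm across, 15 mm high; 60 mm in all), standing on the worktop beside the rack's left (+y) end: leave it; origin at the centre of its underside, z up, x and y square to its sides
- brush: loose hand brush lying on the right, towards the robot: leave it; origin under its middle
- cap: loose blue jar cap, 42 mm across, 15 mm high, on the left: leave it; origin at the centre of its underside
- funnel: loose steel funnel, upside down, 90 mm across, 85 mm high, beside the right (-y) end of the rack: leave it; origin at the centre of its underside
- gap_a (a point): point on the worktop in the gap at y = 170 mm of the rack, midway between its dividers, at rack x = -45 mm: where the underside's centre of a jar fully home in this gap lies. The gap's floor is the bare worktop; it is open to the front (-x) and top
- nub_a (a joint): press (m) of the sprung black nub behind the gap at y = 170 mm: 0 up, 0.006 fully down; 2 N to start, 5 N at the bottom, springs back. A smooth hump on the rail's middle line (rack x = 0), 18 mm wide, 41 mm long along the rail, crown 73 mm above the worktop (7 mm above the rail), sloping both ways: a fingertip sliding along 3 mm above the rail rides over and presses it
- gap_b (a point): point on the worktop in the gap at y = 102 mm of the rack, midway between its dividers, at rack x = -45 mm: where the underside's centre of a jar fully home in this gap lies. The gap's floor is the bare worktop; it is open to the front (-x) and top
- nub_b (a joint): press (m) of the sprung black nub behind the gap at y = 102 mm: 0 up, 0.006 fully down; 2 N to start, 5 N at the bottom, springs back. A smooth hump on the rail's middle line (rack x = 0), 18 mm wide, 41 mm long along the rail, crown 73 mm above the worktop (7 mm above the rail), sloping both ways: a fingertip sliding along 3 mm above the rail rides over and presses it
- gap_c (a point): point on the worktop in the gap at y = 34 mm of the rack, midway between its dividers, at rack x = -45 mm: where the underside's centre of a jar fully home in this gap lies. The gap's floor is the bare worktop; it is open to the front (-x) and top
- nub_c (a joint): press (m) of the sprung black nub behind the gap at y = 34 mm: 0 up, 0.006 fully down; 2 N to start, 5 N at the bottom, springs back. A smooth hump on the rail's middle line (rack x = 0), 18 mm wide, 41 mm long along the rail, crown 73 mm above the worktop (7 mm above the rail), sloping both ways: a fingertip sliding along 3 mm above the rail rides over and presses it
- gap_d (a point): point on the worktop in the gap at y = -34 mm of the rack, midway between its dividers, at rack x = -45 mm: where the underside's centre of a jar fully home in this gap lies. The gap's floor is the bare worktop; it is open to the front (-x) and top
- nub_d (a joint): press (m) of the sprung black nub behind the gap at y = -34 mm: 0 up, 0.006 fully down; 2 N to start, 5 N at the bottom, springs back. A smooth hump on the rail's middle line (rack x = 0), 18 mm wide, 41 mm long along the rail, crown 73 mm above the worktop (7 mm above the rail), sloping both ways: a fingertip sliding along 3 mm above the rail rides over and presses it
- gap_e (a point): point on the worktop in the gap at y = -102 mm of the rack, midway between its dividers, at rack x = -45 mm: where the underside's centre of a jar fully home in this gap lies. The gap's floor is the bare worktop; it is open to the front (-x) and top
- nub_e (a joint): press (m) of the sprung black nub behind the gap at y = -102 mm: 0 up, 0.006 fully down; 2 N to start, 5 N at the bottom, springs back. A smooth hump on the rail's middle line (rack x = 0), 18 mm wide, 41 mm long along the rail, crown 73 mm above the worktop (7 mm above the rail), sloping both ways: a fingertip sliding along 3 mm above the rail rides over and presses it
- gap_f (a point): point on the worktop in the gap at y = -170 mm of the rack, midway between its dividers, at rack x = -45 mm: where the underside's centre of a jar fully home in this gap lies. The gap's floor is the bare worktop; it is open to the front (-x) and top
- nub_f (a joint): press (m) of the sprung black nub behind the gap at y = -170 mm: 0 up, 0.006 fully down; 2 N to start, 5 N at the bottom, springs back. A smooth hump on the rail's middle line (rack x = 0), 18 mm wide, 41 mm long along the rail, crown 73 mm above the worktop (7 mm above the rail), sloping both ways: a fingertip sliding along 3 mm above the rail rides over and presses it
Not all that is in view belongs to the job. There is more than one size of the red_post; the job needs the smallest.

How it is judged:
By the outcome, as a careful person would: the job done as asked, in the order asked, and still so for the second after the job is handed in, with the robot touching nothing.
It also fails if it takes over 58 s, if anything falls off the work surface, if the arm or the gripper's body presses on something with over 40 N, if the wrist force passes 120 N, or if a joint passes its speed limit or range.

## Working session

There is one attempt and no reset: what is moved stays moved. The work goes in short steps, Python scripts to look and compute and a shell command to move; the robot and the scene stay as the last step left them, time stands still between calls to the robot, and variables do not carry over. Pictures are saved under pics/ and viewed, and the job is handed in when it is done.

```bash
ls; mkdir -p pics; python3 - <<'E'
from plant import ctrl, snapshot, silhouettes
import cv2
print(ctrl.get_obs(), ctrl.tcp_to_grasp)
for n in ["scene","top"]:
    s=snapshot(n); cv2.imwrite(f"pics/{n}0.png",cv2.cvtColor(s["image"],cv2.COLOR_RGB2BGR))
    print(n,s["camera_matrix"],s["eye"],s["orientation"])
    for t in ["rack","red_post","grey_post","jar"]:
        for r in silhouettes(s,t): print(t,r["confidence"],r["bbox"])
E
```

```text
pics
{'clock': 0.0, 'joint_pos': array([-5.23651866e+01,  2.05907015e+01,  6.34095593e-01, -1.98335981e-02,
       -7.01356978e+01, -1.65052227e+01]), 'qvel': array([ 0.017412  , -0.00342525, -0.01054524,  0.00401865, -0.0210561 ,
        0.01607521]), 'tau': array([ 2.14296539e-03, -5.82722032e+01,  2.93049413e+01,  6.99694008e+00,
        6.69937843e-03, -1.22665606e-04]), 'tool_pos': array([ 0.24310345, -0.62918187,  0.22563431]), 'orientation': array([-8.99062023e+01,  8.34962042e-03,  2.11228431e+01]), 'force': array([0.05267415, 1.11617442, 0.16307044]), 'moment': array([0.00112845, 0.01802865, 0.01022185]), 'opening': 0.08796281773542154} 0.0188
scene [[459.56413816   0.         254.63393296]
 [  0.         459.56413816 195.77129176]
 [  0.           0.           1.        ]] [1.11930279 0.49776649 0.97900709] [-140.55502765   -0.76620219  129.44504457]
rack 0.76 [169.3, 167.4, 154.4, 119.9]
red_post 0.74 [216.2, 131.1, 17.6, 43.5]
red_post 0.67 [144.5, 201.9, 29.4, 44.2]
red_post 0.49 [166.3, 168.9, 14.0, 28.3]
grey_post 0.8 [297.8, 262.9, 16.4, 32.3]
jar 0.74 [272.8, 188.7, 29.4, 31.0]
top [[383.59430999   0.         261.12381066]
 [  0.         383.59430999 190.39661125]
 [  0.           0.           1.        ]] [0.35200411 0.02099768 0.97677538] [-168.26324531   -0.19628159  -93.16450984]
red_post 0.94 [292.2, 94.0, 19.5, 34.4]
red_post 0.83 [309.2, 207.0, 26.5, 27.1]
red_post 0.62 [331.8, 148.3, 11.6, 27.2]
grey_post 0.57 [161.4, 149.7, 169.7, 54.4]
jar 0.85 [218.4, 211.0, 21.2, 25.3]
jar 0.66 [197.9, 155.5, 16.4, 6.9]
jar 0.32 [164.4, 151.6, 168.0, 54.1]
```

View pics/scene0.png

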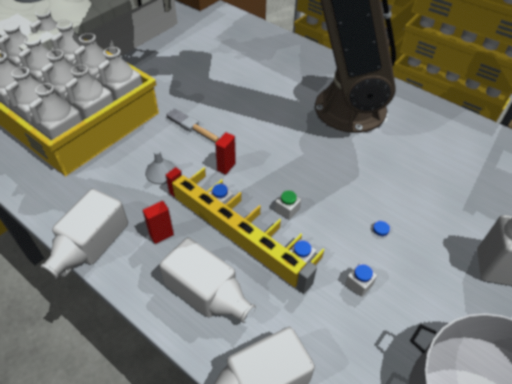

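View pics/top0.png

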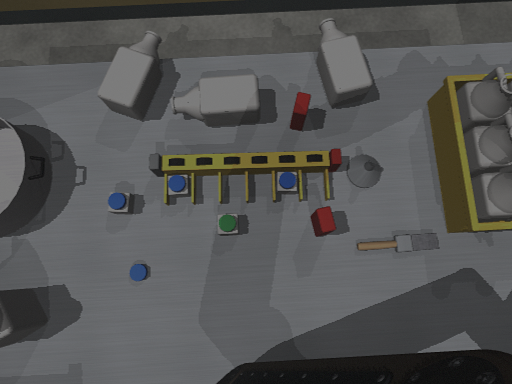

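```bash
python3 - <<'E'
import cv2
a=cv2.imread("pics/top0.png")[135:245,145:355]; cv2.imwrite("pics/topc.png",cv2.resize(a,None,fx=3.8,fy=3.8,interpolation=cv2.INTER_CUBIC))
a=cv2.imread("pics/scene0.png")[155:295,155:335]; cv2.imwrite("pics/scenec.png",cv2.resize(a,None,fx=4,fy=4,interpolation=cv2.INTER_CUBIC))
E
```

```text
(no output)
```

View pics/topc.png

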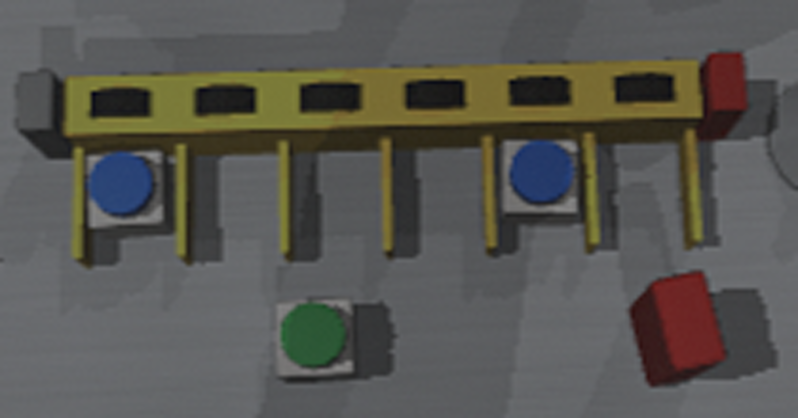

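View pics/scenec.png

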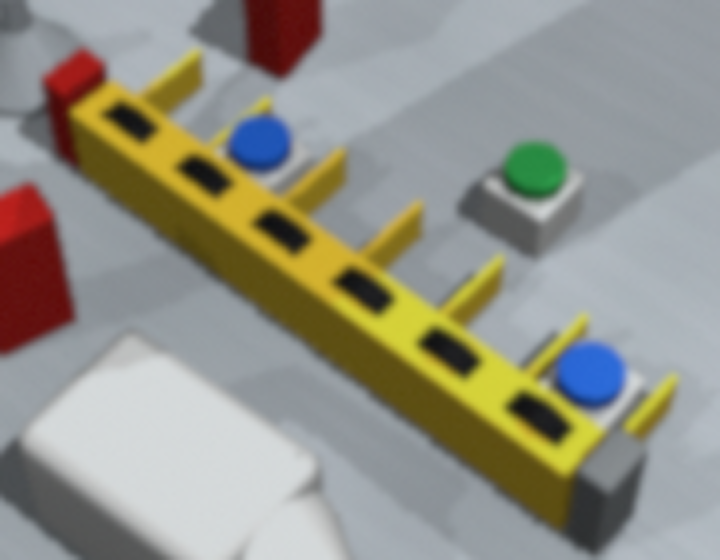

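```bash
cat > h.py <<'E'
import numpy as np,cv2
from scipy.spatial.transform import Rotation as Ro
from scipy.optimize import least_squares
from plant import ctrl, snapshot, silhouettes
def cam(s):
    if "mount" in s: raise ValueError
    return np.array(s["camera_matrix"]),np.array(s["eye"]),Ro.from_euler("xyz",s["orientation"],degrees=True).as_matrix()
def proj(c,P):
    K,e,R=c; p=(np.atleast_2d(P)-e)@R; q=p@K.T; return q[:,:2]/q[:,2:]
def ray(c,uv,z):
    K,e,R=c; d=R@np.linalg.solve(K,[uv[0],uv[1],1]); return e+d*(z-e[2])/d[2]
def pose(p,L):
    x,y,a=p; c,s=np.cos(a),np.sin(a); L=np.atleast_2d(L)
    return np.c_[x+c*L[:,0]-s*L[:,1],y+s*L[:,0]+c*L[:,1],L[:,2]]
def save(s,n): cv2.imwrite(n,cv2.cvtColor(s["image"],cv2.COLOR_RGB2BGR))
def blobs(m,lo,hi):
    n,l,st,ce=cv2.connectedComponentsWithStats(m.astype(np.uint8))
    return [(st[i],ce[i]) for i in range(1,n) if lo<st[i][4]<hi]
E
python3 - <<'E'
from h import *
S={n:snapshot(n) for n in ("scene","top")}
box={"scene":(160,170,330,290),"top":(155,145,335,185)}
obs=[]
for n,s in S.items():
    im=s["image"].astype(int); u0,v0,u1,v1=box[n]
    g=im.max(2)<60; m=np.zeros_like(g); m[v0:v1,u0:u1]=g[v0:v1,u0:u1]
    b=blobs(m,15,200)
    pts=sorted([(c[0],c[1],st[4]) for st,c in b])
    print(n,np.round(pts,1).tolist())
    hs=cv2.cvtColor(s["image"],cv2.COLOR_RGB2HSV)
    gm=(hs[...,0]>50)&(hs[...,0]<75)&(hs[...,1]>120); 
    for st,c in blobs(gm,40,1000): print("green",c,st, ray(cam(s),c,.058))
    bm=(hs[...,0]>105)&(hs[...,0]<125)&(hs[...,1]>150)
    for st,c in blobs(bm,40,1000): print("blue",c,st,ray(cam(s),c,.058))
E
```

```text
scene [[187.4, 185.0, 37.0], [205.8, 198.3, 45.0], [225.2, 212.3, 48.0], [245.8, 227.1, 54.0], [266.9, 242.4, 60.0], [289.3, 258.8, 66.0], [300.9, 282.6, 99.0]]
green [288.32885906 197.10067114] [282 191  14  13 149] [0.47347499 0.09550688 0.058     ]
blue [219.67375887 190.5106383 ] [213 185  14  12 141] [ 0.571412   -0.05551609  0.058     ]
blue [380.95625 227.98125] [374 222  15  13 160] [0.40517522 0.32944694 0.058     ]
blue [302.31216931 248.17989418] [295 241  16  15 189] [0.57787126 0.21501788 0.058     ]
blue [363.06074766 272.59345794] [355 265  17  16 214] [0.54232074 0.36055627 0.058     ]
top [[176.1, 161.7, 113.0], [203.6, 161.0, 110.0], [231.6, 160.0, 111.0], [259.0, 159.5, 113.0], [286.5, 158.6, 119.0], [314.1, 157.9, 108.0]]
green [226.8097561 222.6195122] [219 215  16  16 205] [0.46793351 0.09404081 0.058     ]
blue [286.955 179.69 ] [280 172  15  16 200] [ 0.56583262 -0.05764952  0.058     ]
blue [176.38383838 182.79292929] [169 175  16  16 198] [0.57279184 0.21395567 0.058     ]
blue [116.352657   200.31884058] [109 193  16  16 207] [0.53700611 0.35996007 0.058     ]
blue [138.07909605 271.59887006] [130 264  16  16 177] [0.36428134 0.30562645 0.058     ]
```

```bash
python3 - <<'E'
from h import *
S={n:snapshot(n) for n in ("scene","top")}
sc=np.array([[187.4,185.0],[205.8,198.3],[225.2,212.3],[245.8,227.1],[266.9,242.4],[289.3,258.8]])
tp=np.array([[176.1,161.7],[203.6,161.0],[231.6,160.0],[259.0,159.5],[286.5,158.6],[314.1,157.9]])[::-1]
L=np.array([[0,y,.070] for y in (-.17,-.102,-.034,.034,.102,.17)])
C={n:cam(s) for n,s in S.items()}
for use in (("scene",),("top",),("scene","top")):
    f=lambda p:np.concatenate([(proj(C[n],pose(p,L))-dict(scene=sc,top=tp)[n]).ravel() for n in use])
    r=least_squares(f,[.6,.08,0]); print(use,np.round([*r.x[:2],np.degrees(r.x[2])],4),np.abs(r.fun).max())
p=r.x
print(pose(p,np.array([[-.045,-.034,0],[0,-.17,0],[0,-.102,0],[0,-.034,0],[-.045,-.102,0]])))
# grasp-ish: wrist camera now
s=snapshot("wrist");save(s,"pics/w0.png");print(s["camera_matrix"],s["mount"])
E
```

```text
('scene',) [ 0.623   0.0436 -1.5849] 0.3395877536497096
('top',) [ 0.6187  0.0423 -1.463 ] 0.2624901555853967
('scene', 'top') [ 0.6206  0.0427 -1.5626] 0.9937308166442733
[[ 0.57473706  0.00990903  0.        ]
 [ 0.61601184 -0.12726747  0.        ]
 [ 0.61786608 -0.05929275  0.        ]
 [ 0.61972032  0.00868196  0.        ]
 [ 0.57288281 -0.05806568  0.        ]]
[[280.66133585   0.         261.13491671]
 [  0.         280.66133585 194.32616848]
 [  0.           0.           1.        ]] [[-9.23962086e-04  9.69046041e-01  2.46878343e-01 -6.78101635e-02]
 [ 3.90826879e-04 -2.46878079e-01  9.69046470e-01 -1.57981872e-01]
 [ 9.99999497e-01  9.91848891e-04 -1.50623255e-04 -1.24496964e-03]
 [ 0.00000000e+00  0.00000000e+00  0.00000000e+00  1.00000000e+00]]
```

View pics/w0.png

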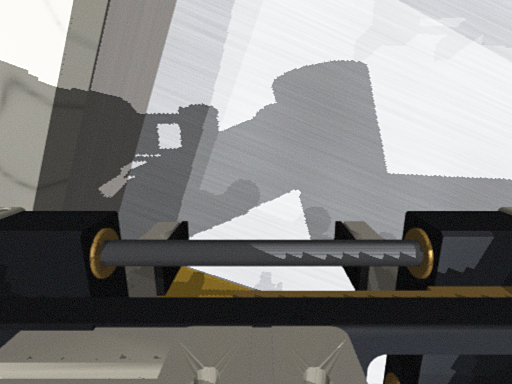

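```bash
python3 -m pendant '[[[0,0,0,0,6,0,0],[0,0,0,0,6,0,0],[0,0,0,0,6,0,0],[0,0,0,0,4.7,0,0],[0.7,0,1,0,0,0,0],[1.5,0,2.2,0,0,0,0],[2,0,2.8,0,0,0,0],[2,0,2.8,0,0,0,0]]]'
python3 - <<'E'
from h import *
S={n:snapshot(n) for n in ("scene","top")}
# decoy heights: base & top edges
for n in S:
    s=S[n]; hs=cv2.cvtColor(s["image"],cv2.COLOR_RGB2HSV)
    m=((hs[...,0]<6)|(hs[...,0]>174))&(hs[...,1]>140)
    for st,c in blobs(m,60,3000): print(n,c.round(1),st)
E
```

```text
clock: 1.42
tool_pos: [0.308, -0.5422, 0.2263]
orientation: [-90.0, 0.0, -1.5]
force: [1.9, 0.2, -0.2]
opening: 0.0401
scene [225.2 152.4] [216 133  19  40 595]
scene [172.2 177.6] [166 168  15  28 163]
scene [158.1 221.5] [143 202  30  41 808]
top [301.4 103.4] [293  92  17  23 277]
top [335.3 156.2] [330 149  11  16 147]
top [325.3 219.2] [315 207  21  26 351]
```

```bash
python3 -m pendant '[[[2.3,0,3.2,0,0,0,0],[2.3,0,3.2,0,0,0,0],[2.3,0,3.2,0,0,0,0],[2.3,0,3.2,0,0,0,0],[2.3,0,3.2,0,0,0,0],[2.3,0,3.2,0,0,0,0],[2.3,0,3.2,0,0,0,0],[2.3,0,3.2,0,0,0,0],[2,0,2.8,0,0,0,0],[1,0,1.5,0,0,0,0],[0,0,0,0,0,0,0],[0,0,0,0,0,0,0]]]'
python3 - <<'E'
from h import *
o=ctrl.get_obs(); print(o["tool_pos"],o["orientation"],o["force"],o["opening"])
s=snapshot("wrist"); save(s,"pics/w1.png")
E
```

```text
clock: 2.52
tool_pos: [0.5303, -0.2491, 0.2265]
orientation: [-90.0, 0.0, -1.4]
force: [-0.2, -0.0, 0.3]
opening: 0.0005
[ 0.53031597 -0.2491328   0.22649599] [-8.99984102e+01  6.13285322e-03 -1.36209504e+00] [-0.24660919 -0.04601539  0.30390264] 0.0005287186275136521
```

View pics/w1.png

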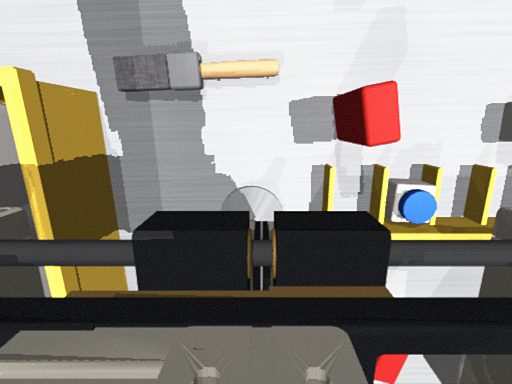

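```bash
cat >> h.py <<'E'
def wcam(s,o):
    M=np.array(s["mount"]); R=Ro.from_euler("xyz",o["orientation"],degrees=True).as_matrix()
    return np.array(s["camera_matrix"]),R@M[:3,3]+o["tool_pos"],R@M[:3,:3]
RACK=[.6206,.0427,np.radians(-1.5626)]
E
python3 - <<'E'
from h import *
o=ctrl.get_obs(); s=snapshot("wrist"); C=wcam(s,o)
print(proj(C,pose(RACK,[[-.096,y,.035] for y in (-.204,-.136,-.068,0)])))
im=cv2.resize(cv2.cvtColor(s["image"][140:260,290:512],cv2.COLOR_RGB2BGR),None,fx=3.5,fy=3.5,interpolation=cv2.INTER_CUBIC); cv2.imwrite("pics/w1c.png",im)
E
```

```text
[[335.20738955 167.43147002]
 [389.41909047 167.59995016]
 [443.63005248 167.76842801]
 [497.84027558 167.93690356]]
```

View pics/w1c.png

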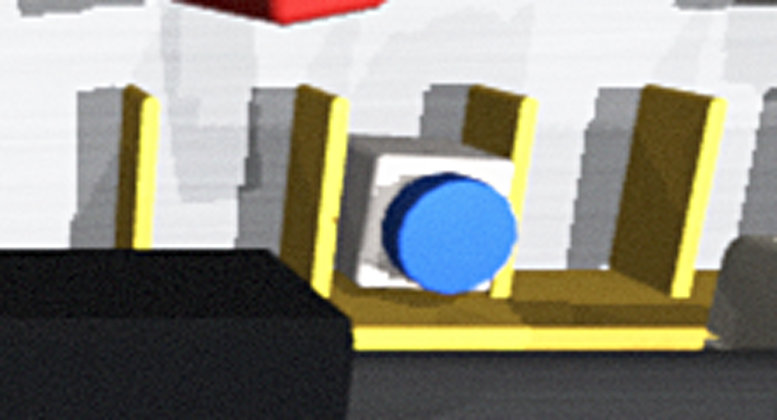

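```bash
python3 -m pendant '[[[1.2,0,1.7,0,0.2,0,0],[2,0,3,0,0,0,0],[2,0,3,0,0,0,0],[2,0,3,0,0,0,0],[1,0,1.5,0,0,0,0],[0,2.5,0,0,0,0,0],[0,3.5,0,0,0,0,0],[0,3.5,0,0,0,0,0],[0,2,0,0,0,0,0],[0,1,0,0,0,0,0],[0,0,0,0,0,0,0],[0,0,0,0,0,0,0]]]'
python3 - <<'E'
from h import *
o=ctrl.get_obs(); print(o["tool_pos"],o["orientation"],o["force"],o["opening"])
s=snapshot("wrist"); save(s,"pics/w2.png")
s=snapshot("scene"); cv2.imwrite("pics/s2.png",cv2.resize(cv2.cvtColor(s["image"][80:300,120:340],cv2.COLOR_RGB2BGR),None,fx=2.7,fy=2.7,interpolation=cv2.INTER_CUBIC))
E
```

```text
clock: 3.62
tool_pos: [0.6157, -0.1317, 0.1023]
orientation: [-90.0, -0.0, -1.8]
force: [-0.8, -0.6, 1.0]
opening: 0.0008
[ 0.61574998 -0.13170142  0.10225766] [-9.00263652e+01 -1.53825131e-02 -1.79452310e+00] [-0.84730745 -0.61569474  1.00983921] 0.0008026989164615231
```

View pics/s2.png

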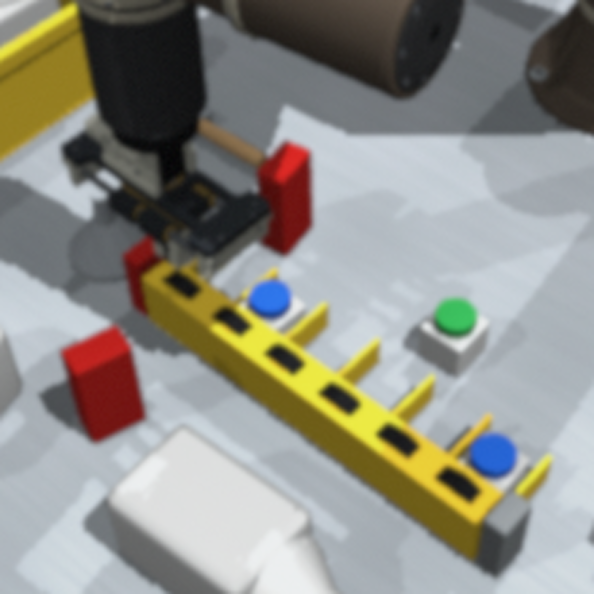

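View pics/w2.png

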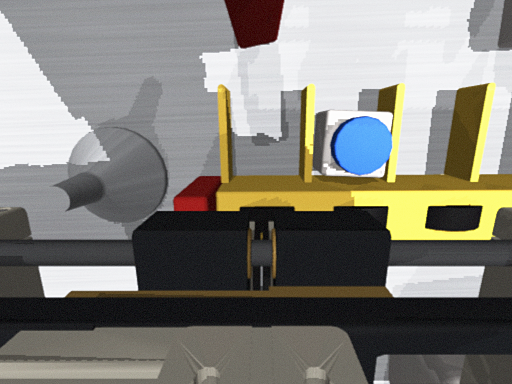

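```bash
python3 -m pendant '[[[0,0,0.25,0,-0.2,0,0],[0,1.5,0,0,0,0,0],[0,1,0,0,0,0,0],[0,0.2,0,0,0,0,0],[0,0,0,0,0,0,0],[0,0,0,0,0,0,0]]]'; python3 -m pendant '[[[0,0.4,0,0,0,0,0],[0,0.2,0,0,0,0,0],[0,0,0,0,0,0,0],[0,0,0,0,0,0,0]]]'
```

```text
clock: 4.22
tool_pos: [0.6158, -0.1284, 0.0749]
orientation: [-90.0, -0.0, -1.6]
force: [-0.2, -0.7, -0.3]
opening: 0.0005
clock: 4.55
tool_pos: [0.6164, -0.1284, 0.0692]
orientation: [-90.0, -0.1, -1.6]
force: [1.0, -0.6, 3.2]
opening: 0.0005
```

```bash
python3 -m pendant '[[[0,0.2,0,0,0,0,0],[0,0.05,0,0,0,0,0],[0,0,0,0,0,0,0],[0,0,0,0,0,0,0]]]'
```

```text
clock: 4.88
tool_pos: [0.6165, -0.1284, 0.0672]
orientation: [-90.0, -0.1, -1.5]
force: [0.2, 0.3, 9.1]
opening: 0.0005
```

```bash
python3 -m pendant '[[[0,-1,0,0,0,0,0],[0,-1,0,0,0,0,0],[0,0,2,0,0,0,0],[0,0,3,0,0,0,0],[0,0,1.8,0,0,0,0],[0,0,0,0,0,0,0],[0,0.8,0,0,0,0,0],[0,0.5,0,0,0,0,0],[0,0,0,0,0,0,0],[0,0,0,0,0,0,0]]]'; python3 -m pendant '[[[0,0.4,0,0,0,0,0],[0,0.3,0,0,0,0,0],[0,0,0,0,0,0,0],[0,0,0,0,0,0,0]]]'
```

```text
clock: 5.72
tool_pos: [0.6169, -0.0611, 0.0725]
orientation: [-90.0, 0.1, -1.6]
force: [-0.2, 0.7, 2.8]
opening: 0.0003
clock: 6.05
tool_pos: [0.6174, -0.0611, 0.0671]
orientation: [-90.0, -0.0, -1.6]
force: [-3.9, 0.7, 12.3]
opening: 0.0007
```

```bash
python3 -m pendant '[[[0,-1,0,0,0,0,0],[0,-1,0,0,0,0,0],[0,0,2,0,0,0,0],[0,0,3,0,0,0,0],[0,0,1.8,0,0,0,0],[0,0,0,0,0,0,0],[0,0.8,0,0,0,0,0],[0,0.5,0,0,0,0,0],[0,0,0,0,0,0,0],[0,0,0,0,0,0,0]]]'; python3 -m pendant '[[[0,0.4,0,0,0,0,0],[0,0.3,0,0,0,0,0],[0,0,0,0,0,0,0],[0,0,0,0,0,0,0]]]'
```

```text
clock: 6.88
tool_pos: [0.6189, 0.0069, 0.0726]
orientation: [-90.0, 0.1, -1.6]
force: [-0.0, 1.2, 2.3]
opening: 0.0007
clock: 7.22
tool_pos: [0.6194, 0.0069, 0.0672]
orientation: [-90.0, -0.0, -1.6]
force: [-3.3, -0.8, 10.7]
opening: 0.0006
```

```bash
python3 -m pendant '[[[0,-1,0,0,0,0,0],[0,-3,0,0,0,0,0],[0,-4,0,0,0,0,0],[0,-2,0,0,0,0,0],[0,0,0,0,0,0,0],[0,0,0,0,0,0,0],[0,0,0,0,0,0,0]]]'
python3 - <<'E'
from h import *
o=ctrl.get_obs(); s=snapshot("wrist"); save(s,"pics/w3.png"); C=wcam(s,o)
print(o["tool_pos"],o["joint_pos"])
hs=cv2.cvtColor(s["image"],cv2.COLOR_RGB2HSV)
gm=(hs[...,0]>50)&(hs[...,0]<75)&(hs[...,1]>120)
for st,c in blobs(gm,40,5000): print("green",c,st, ray(C,c,.058))
print(proj(C,pose(RACK,[[-.096,y,.035] for y in (-.068,0,.068,.136)])))
for r in silhouettes(s,"jar"): print(r["confidence"],r["bbox"])
s=snapshot("scene"); cv2.imwrite("pics/s3.png",cv2.resize(cv2.cvtColor(s["image"][60:280,160:380],cv2.COLOR_RGB2BGR),None,fx=2.7,fy=2.7,interpolation=cv2.INTER_CUBIC))
E
```

```text
clock: 7.8
tool_pos: [0.6187, 0.0073, 0.1656]
orientation: [-90.0, 0.0, -1.6]
force: [-0.2, -0.1, -0.2]
opening: 0.0006
[0.61867813 0.00734181 0.16555888] [ 1.87215102e+01  1.78855299e+01 -1.15220384e+01 -3.07964413e-02
 -6.06341035e+01 -1.10309775e+02]
green [357.52506203  21.79255583] [ 333    0   51   48 2015] [0.47097414 0.09092495 0.058     ]
[[229.51363343  93.3248817 ]
 [299.46844806  93.33669483]
 [369.43972755  93.34851074]
 [439.42747772  93.36032944]]
0.9 [320.2, 0.0, 66.0, 65.0]
```

View pics/w3.png

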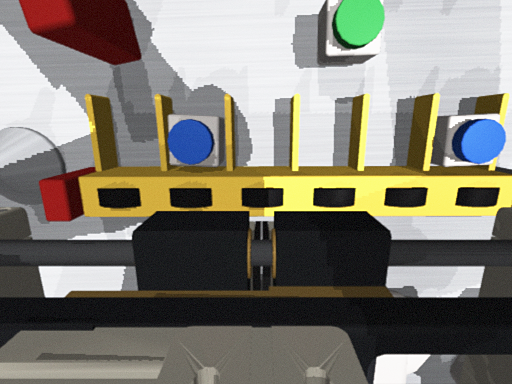

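View pics/s3.png

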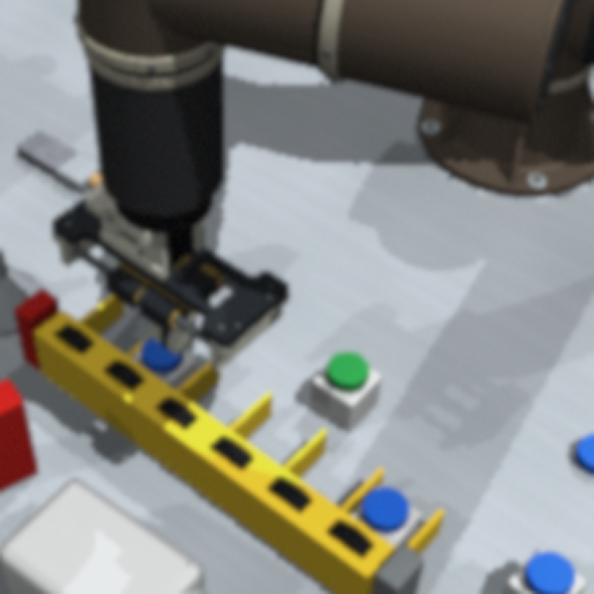

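```bash
python3 -m pendant '[[[-1,0,1,0,0,0,0],[-2.3,0,2.3,0,0,0,0],[-2.6,0,2.5,0,0,0,0],[-2.6,0,2.5,0,0,0,0],[-2.6,0,2.5,0,0,0,0],[-2.6,0,2.5,0,0,0,0],[-1.6,0,1.6,0,0,0,0],[0,0,0,0,-4,0,0],[0,0,0,0,-7,0,0],[0,0,0,0,-7,0,0],[0,0,0,0,-7,0,0],[0,0,0,0,-7,0,0]]]'; python3 -m pendant '[[[0,0,0,0,-7,0,0],[0,0,0,0,-7,0,0],[0,0,0,0,-7,0,0],[0,0,0,0,-7,0,0],[0,0,0,0,-7,0,0],[0,0,0,0,-7,0,0],[0,0,0,0,-7,0,0],[0,0,0,0,-7,0,0],[0,0,0,0,-2,0,0],[0,0,0,0,0,0,0],[0,0,0,0,0,0,0]]]'
python3 - <<'E'
from h import *
o=ctrl.get_obs(); s=snapshot("wrist"); save(s,"pics/w4.png"); C=wcam(s,o)
print(o["tool_pos"],o["orientation"],o["joint_pos"].round(1))
hs=cv2.cvtColor(s["image"],cv2.COLOR_RGB2HSV)
gm=(hs[...,0]>50)&(hs[...,0]<75)&(hs[...,1]>120)
for st,c in blobs(gm,40,5000): print("green",c,st, ray(C,c,.058))
E
```

```text
clock: 8.95
tool_pos: [0.4695, 0.1609, 0.1655]
orientation: [-90.0, 0.1, 30.8]
force: [0.1, -0.8, 1.2]
opening: 0.0
clock: 9.87
tool_pos: [0.4699, 0.1607, 0.1656]
orientation: [-90.0, 0.0, 88.3]
force: [-0.6, -0.6, -0.3]
opening: 0.0001
[0.46985161 0.1607175  0.1656164 ] [-8.99566805e+01  3.00029865e-02  8.83385639e+01] [ 41.6   6.7 -26.4  -0.  -57.  -43.3]
green [258.79883571 121.87516171] [ 237  100   44   45 1546] [0.46884227 0.09182656 0.058     ]
```

View pics/w4.png

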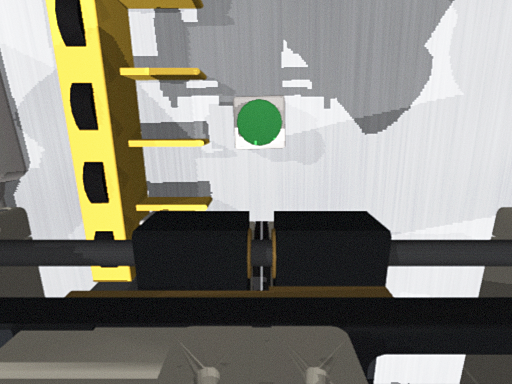

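```bash
python3 -m pendant '[[[0,2,0,0,0,0,0],[0,3.5,0,0,0,0,0],[0,3.5,0,0,0,0,0],[0,3,0,0,0,0,0],[0,1.5,0,0,0,0,0],[0,0.5,0,0,0,0,0],[0,0,0,0,0,0,0],[0,0,0,0,0,0,0],[-1,0,0,0,0,0,0],[-1,0,0,0,0,0,0],[-0.5,0,0,0,0,0,0],[0,0,0,0,0,0,0]]]'
python3 - <<'E'
from h import *
o=ctrl.get_obs(); s=snapshot("wrist"); save(s,"pics/w5.png")
print(o["tool_pos"],o["orientation"],o["force"])
s=snapshot("scene"); cv2.imwrite("pics/s5.png",cv2.resize(cv2.cvtColor(s["image"][100:300,200:400],cv2.COLOR_RGB2BGR),None,fx=2.9,fy=2.9,interpolation=cv2.INTER_CUBIC))
E
```

```text
clock: 10.92
tool_pos: [0.4697, 0.1346, 0.0268]
orientation: [-90.0, -0.0, 88.3]
force: [-0.9, -0.3, 0.1]
opening: 0.0003
[0.46971247 0.13456468 0.02683134] [-9.00433483e+01 -4.47070146e-02  8.83426156e+01] [-0.91294121 -0.25489119  0.10692097]
```

View pics/w5.png

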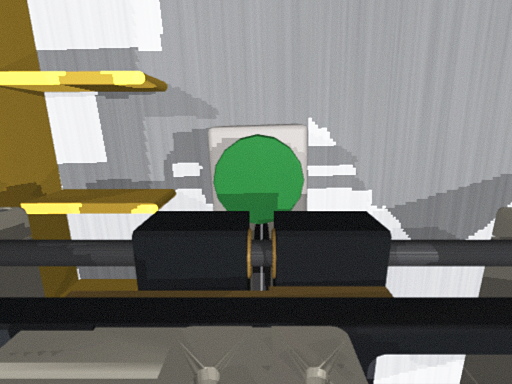

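View pics/s5.png

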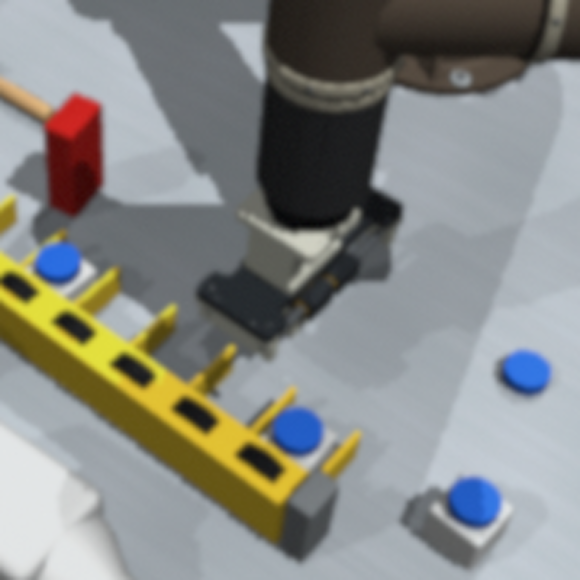

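```bash
python3 -m pendant '[[[-0.5,0,0,0,0,0,0],[-0.8,0,0,0,0,0,0],[-0.8,0,0,0,0,0,0],[-0.8,0,0,0,0,0,0],[-0.8,0,0,0,0,0,0],[-0.8,0,0,0,0,0,0],[-0.8,0,0,0,0,0,0],[-0.8,0,0,0,0,0,0],[-0.5,0,0,0,0,0,0],[-0.3,0,0,0,0,0,0],[0,0,0,0,0,0,0],[0,0,0,0,0,0,0]]]'
python3 - <<'E'
from h import *
o=ctrl.get_obs(); s=snapshot("wrist"); save(s,"pics/w6.png"); C=wcam(s,o)
print(o["tool_pos"],o["orientation"],o["force"])
hs=cv2.cvtColor(s["image"],cv2.COLOR_RGB2HSV)
gm=(hs[...,0]>50)&(hs[...,0]<75)&(hs[...,1]>120)
for st,c in blobs(gm,40,15000): print("green",c,st, ray(C,c,.058), ray(C,(c[0],st[1]),.06))
E
```

```text
clock: 12.02
tool_pos: [0.4675, 0.0663, 0.0259]
orientation: [-90.0, 0.0, 88.4]
force: [-0.6, -0.1, 0.2]
opening: 0.0001
[0.46750431 0.06630512 0.02586779] [-8.99571521e+01  2.97530139e-02  8.83991467e+01] [-0.64354482 -0.12752997  0.16838426]
green [260.91521152 183.35175518] [ 217  142   89   90 5555] [0.46548313 0.02521703 0.058     ] [0.46497311 0.00642603 0.06      ]
```

View pics/w6.png

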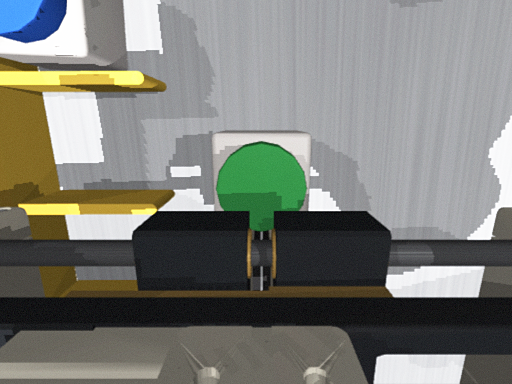

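```bash
python3 - <<'E'
from h import *
o=ctrl.get_obs(); s=snapshot("wrist"); C=wcam(s,o)
for uv,z in (((215,133),.045),((308,132.5),.045),((140,79),.035),((150,209),.035)): print(uv,ray(C,uv,z))
cv2.imwrite("pics/w6c.png",cv2.resize(cv2.cvtColor(s["image"][50:235,90:330],cv2.COLOR_RGB2BGR),None,fx=3,fy=3,interpolation=cv2.INTER_CUBIC))
E
```

```text
(215, 133) [0.48716501 0.00276443 0.045     ]
(308, 132.5) [0.44219102 0.00373029 0.045     ]
(140, 79) [ 0.52414072 -0.02404031  0.035     ]
(150, 209) [0.52756095 0.04323934 0.035     ]
```

View pics/w6c.png

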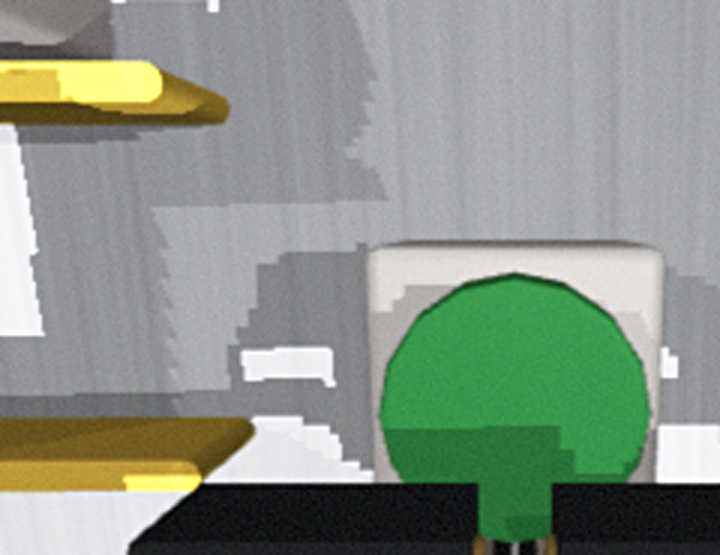

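```bash
python3 -m pendant '[[[-0.4,0,0,0,0,0,0],[-0.4,0,0,0,0,0,0],[-0.4,0,0,0,0,0,0],[-0.3,0,0,0,0,0,0],[0,0,0,0,0,0,0],[0,0,0,0,0,0,0]]]'
python3 - <<'E'
from h import *
o=ctrl.get_obs(); s=snapshot("wrist"); save(s,"pics/w7.png"); C=wcam(s,o)
print(o["tool_pos"],o["orientation"],o["force"])
hs=cv2.cvtColor(s["image"],cv2.COLOR_RGB2HSV)
gm=(hs[...,0]>50)&(hs[...,0]<75)&(hs[...,1]>120)
for st,c in blobs(gm,40,15000): print("green",c,st, ray(C,c,.058), ray(C,(c[0],st[1]),.06))
E
```

```text
clock: 12.62
tool_pos: [0.4673, 0.0514, 0.0261]
orientation: [-90.0, 0.0, 88.4]
force: [-0.1, 0.8, 0.3]
opening: 0.0002
[0.46732356 0.05142119 0.02605506] [-8.99903855e+01  7.74280582e-03  8.84022915e+01] [-0.07195308  0.78222559  0.28709885]
green [261.58548094 183.90018149] [ 217  143   90   89 5510] [0.46498589 0.01062343 0.058     ] [ 0.46449533 -0.00802276  0.06      ]
```

View pics/w7.png

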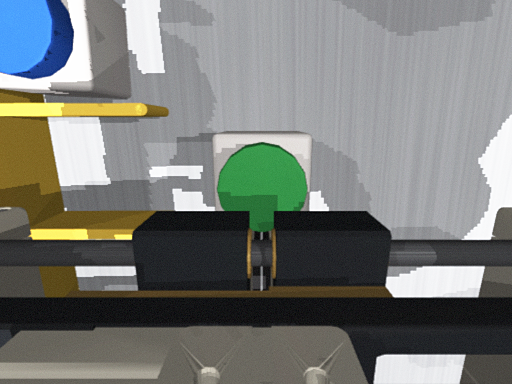

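```bash
python3 -m pendant '[[[1,0,0,0,0,0,0],[2,0,0,0,0,0,0],[0,-2,0,0,0,0,0],[0,-4,0,0,0,0,0],[0,-4,0,0,0,0,0],[0,-2,0,0,5,0,0],[0,0,0,0,7,0,0],[0,0,0,0,7,0,0],[0,0,0,0,7,0,0],[0,0,0,0,7,0,0],[0,0,0,0,7,0,0],[0,0,0,0,7,0,0]]]'; python3 -m pendant '[[[0,0,0,0,7,0,0],[0,0,0,0,7,0,0],[0,0,0,0,7,0,0],[0,0,0,0,7,0,0],[0,0,0,0,7,0,0],[0,0,0,0,7,0,0],[0,0,0,0,1,0,0],[0,0,0,0,0,0,0],[0,0,0,0,0,0,0]]]'
python3 - <<'E'
from h import *
o=ctrl.get_obs(); s=snapshot("wrist"); save(s,"pics/w8.png"); C=wcam(s,o)
print(o["tool_pos"],o["orientation"],o["force"],o["joint_pos"].round(1))
t=snapshot("top"); save(t,"pics/t8.png"); c=cam(t)
for z in (0,.05,.08,.12): print(z,[ray(c,p,z)[:2].round(3) for p in ((322,218),(333,235),(315,210),(325,240))])
E
```

```text
clock: 13.67
tool_pos: [0.4682, 0.0823, 0.1461]
orientation: [-90.0, -0.0, 41.1]
force: [-0.2, -0.9, -0.2]
opening: 0.0004
clock: 14.42
tool_pos: [0.4682, 0.082, 0.1461]
orientation: [-90.0, 0.0, -1.3]
force: [-0.5, -0.1, -1.2]
opening: 0.0003
[0.46821817 0.08201591 0.14606467] [-9.00016283e+01  2.33891967e-04 -1.34110970e+00] [-0.4583748  -0.10012006 -1.1725127 ] [  33.7    5.8  -30.4    0.   -53.9 -125.1]
0 [array([ 0.474, -0.145]), array([ 0.429, -0.17 ]), array([ 0.495, -0.129]), array([ 0.417, -0.148])]
0.05 [array([ 0.468, -0.137]), array([ 0.425, -0.16 ]), array([ 0.488, -0.122]), array([ 0.414, -0.139])]
0.08 [array([ 0.464, -0.132]), array([ 0.423, -0.154]), array([ 0.484, -0.117]), array([ 0.412, -0.134])]
0.12 [array([ 0.459, -0.125]), array([ 0.419, -0.146]), array([ 0.478, -0.111]), array([ 0.409, -0.127])]
```

View pics/t8.png

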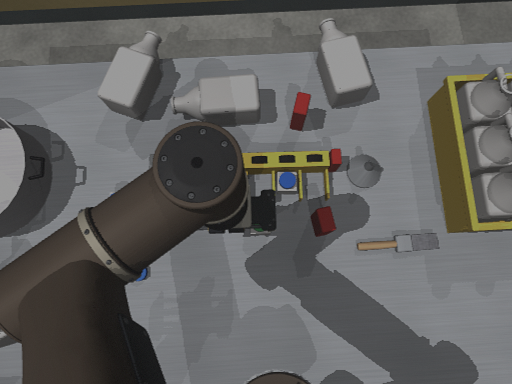

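View pics/w8.png

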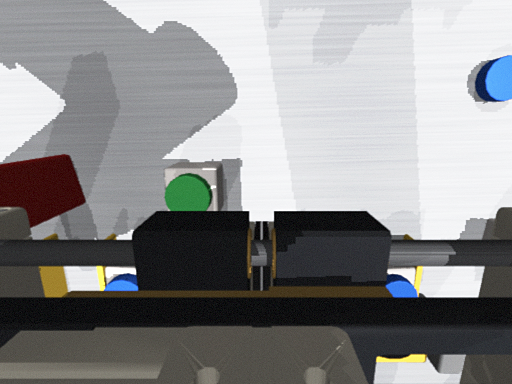

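```bash
python3 -m pendant '[[[-0.8,0,-1,0,0.2,0,0],[-2,0,-2.5,0,0,0,0],[-2,0,-2.5,0,0,0,0],[-0.8,0,-1.1,0,0,0,0],[0,0,0,0,0,0,0],[0,0,0,0,0,0,0]]]'
python3 - <<'E'
from h import *
o=ctrl.get_obs(); s=snapshot("wrist"); save(s,"pics/w9.png"); C=wcam(s,o)
print(o["tool_pos"],o["orientation"],o["force"],o["joint_pos"].round(1))
t=snapshot("scene"); cv2.imwrite("pics/s9.png",cv2.resize(cv2.cvtColor(t["image"][100:300,150:350],cv2.COLOR_RGB2BGR),None,fx=2.9,fy=2.9,interpolation=cv2.INTER_CUBIC)); c=cam(t)
hs=cv2.cvtColor(t["image"],cv2.COLOR_RGB2HSV)
gm=(hs[...,0]>50)&(hs[...,0]<75)&(hs[...,1]>120)
for st,k in blobs(gm,20,15000): print("green",k,st, ray(c,k,.058))
E
```

```text
clock: 15.02
tool_pos: [0.4099, 0.0119, 0.1465]
orientation: [-90.0, -0.1, -1.8]
force: [0.2, 0.4, 0.2]
opening: 0.0008
[0.4098843  0.01192466 0.14649591] [-8.99662821e+01 -6.78597369e-02 -1.77521396e+00] [0.21967339 0.41934099 0.21717548] [  29.6   -1.   -37.5    0.   -53.4 -121.3]
green [265.29370629 181.24475524] [259 176  14  12 143] [0.46925347 0.01570512 0.058     ]
```

View pics/s9.png

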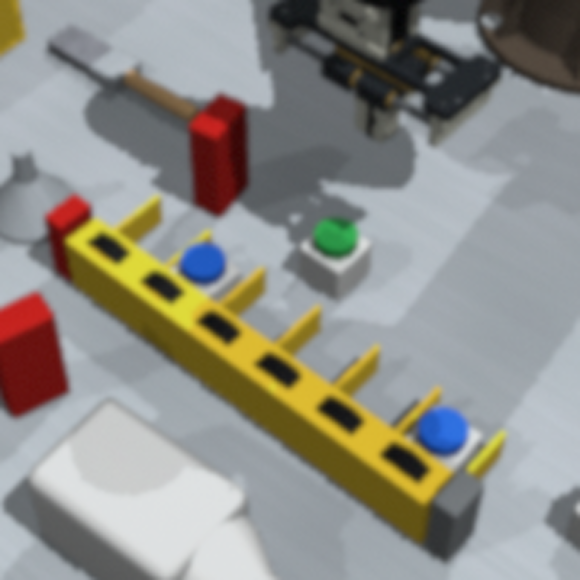

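View pics/w9.png

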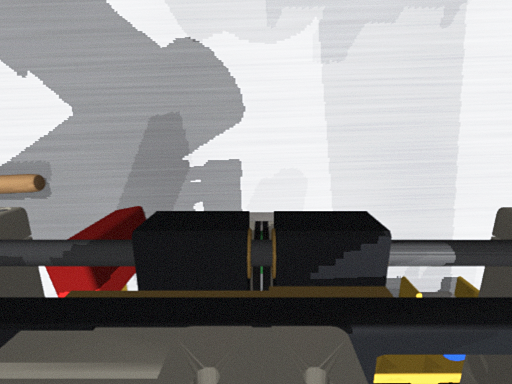

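```bash
python3 -m pendant '[[[0,2,0,0,-0.2,0,0],[0,3.5,0,0,0,0,0],[0,3.5,0,0,0,0,0],[0,2,0,0,0,0,0],[0,1,0,0,0,0,0],[0,0,0,0,0,0,0],[0,0,0,0,0,0,0],[0.5,0,0,0,0,0,0],[0.8,0,0,0,0,0,0],[0.8,0,0,0,0,0,0],[0.3,0,0,0,0,0,0],[0,0,0,0,0,0,0]]]'
python3 - <<'E'
from h import *
o=ctrl.get_obs()
print(o["tool_pos"],o["orientation"],o["force"],o["joint_pos"].round(1))
t=snapshot("scene"); cv2.imwrite("pics/s10.png",cv2.resize(cv2.cvtColor(t["image"][100:300,150:350],cv2.COLOR_RGB2BGR),None,fx=2.9,fy=2.9,interpolation=cv2.INTER_CUBIC)); c=cam(t)
E
```

```text
clock: 16.12
tool_pos: [0.4356, 0.0121, 0.0265]
orientation: [-90.0, -0.1, -1.6]
force: [-0.3, -0.6, 0.0]
opening: 0.0005
[0.43561348 0.012085   0.02652043] [-8.99644361e+01 -8.04412887e-02 -1.59477535e+00] [-0.26166941 -0.57448189  0.032296  ] [  27.7   12.3  -43.2    0.   -34.4 -119.3]
```

View pics/s10.png

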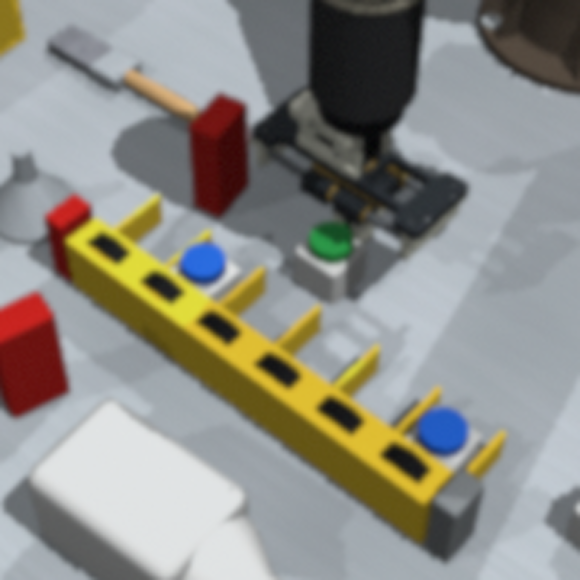

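```bash
python3 -m pendant '[[[0.5,0,0,0,0,0,0],[0.7,0,0,0,0,0,0],[0.7,0,0,0,0,0,0],[0.7,0,0,0,0,0,0],[0.7,0,0,0,0,0,0],[0.7,0,0,0,0,0,0],[0.7,0,0,0,0,0,0],[0.4,0,0,0,0,0,0],[0.2,0,0,0,0,0,0],[0,0,0,0,0,0,0]]]'
python3 - <<'E'
from h import *
o=ctrl.get_obs()
print(o["tool_pos"],o["orientation"],o["force"],o["joint_pos"].round(1))
t=snapshot("scene"); cv2.imwrite("pics/s11.png",cv2.resize(cv2.cvtColor(t["image"][130:280,180:330],cv2.COLOR_RGB2BGR),None,fx=3.9,fy=3.9,interpolation=cv2.INTER_CUBIC)); c=cam(t)
t=snapshot("wrist"); save(t,"pics/w11.png")
E
```

```text
clock: 17.0
tool_pos: [0.4877, 0.0104, 0.026]
orientation: [-90.0, -0.0, -1.6]
force: [0.3, -0.8, -0.1]
opening: -0.0
[0.48771059 0.01044835 0.0259902 ] [-8.99949361e+01 -2.07193815e-02 -1.57607861e+00] [ 0.33134642 -0.77906364 -0.08446284] [  24.4   16.5  -36.7    0.   -36.7 -116. ]
```

View pics/s11.png

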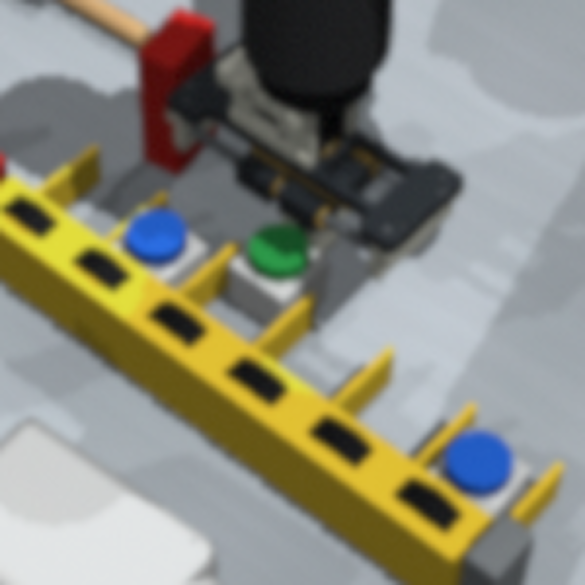

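```bash
python3 -m pendant '[[[0.5,0,0,0,0,0,0],[0.7,0,0,0,0,0,0],[0.7,0,0,0,0,0,0],[0.7,0,0,0,0,0,0],[0.7,0,0,0,0,0,0],[0.6,0,0,0,0,0,0],[0.4,0,0,0,0,0,0],[0.2,0,0,0,0,0,0],[0,0,0,0,0,0,0],[0,0,0,0,0,0,0]]]'
python3 - <<'E'
from h import *
o=ctrl.get_obs()
print(o["tool_pos"],o["orientation"],o["force"],o["joint_pos"].round(1))
E
python3 -m pendant '[[[0.2,0,0,0,0,0,0],[0.2,0,0,0,0,0,0],[0,0,0,0,0,0,0]]]'
```

```text
clock: 17.93
tool_pos: [0.5322, 0.0091, 0.026]
orientation: [-90.0, -0.0, -1.6]
force: [-0.9, -0.2, 0.4]
opening: 0.0004
[0.53220788 0.00914559 0.02600458] [-8.99948971e+01 -1.29284889e-02 -1.57857817e+00] [-0.89648455 -0.16290497  0.41711335] [  22.1   19.9  -31.1    0.   -39.  -113.7]
clock: 18.18
tool_pos: [0.5363, 0.0091, 0.0261]
orientation: [-90.0, -0.0, -1.6]
force: [-0.3, 0.3, -0.4]
opening: 0.0006
```

```bash
python3 -m pendant '[[[0.2,0,0,0,0,0,0],[0,0,0,0,0,0,0],[0,0,0,0,0,0,0]]]'; python3 -m pendant '[[[0.15,0,0,0,0,0,0],[0,0,0,0,0,0,0],[0,0,0,0,0,0,0]]]'; 
python3 - <<'E'
from h import *
t=snapshot("scene"); cv2.imwrite("pics/s12.png",cv2.resize(cv2.cvtColor(t["image"][130:280,180:330],cv2.COLOR_RGB2BGR),None,fx=3.9,fy=3.9,interpolation=cv2.INTER_CUBIC)); c=cam(t)
E
```

```text
clock: 18.43
tool_pos: [0.5383, 0.009, 0.0261]
orientation: [-90.0, -0.0, -1.6]
force: [-0.4, 1.1, -0.4]
opening: 0.0008
clock: 18.68
tool_pos: [0.5393, 0.0089, 0.026]
orientation: [-90.0, 0.0, -1.6]
force: [-1.9, -0.7, 1.2]
opening: 0.0004
```

View pics/s12.png

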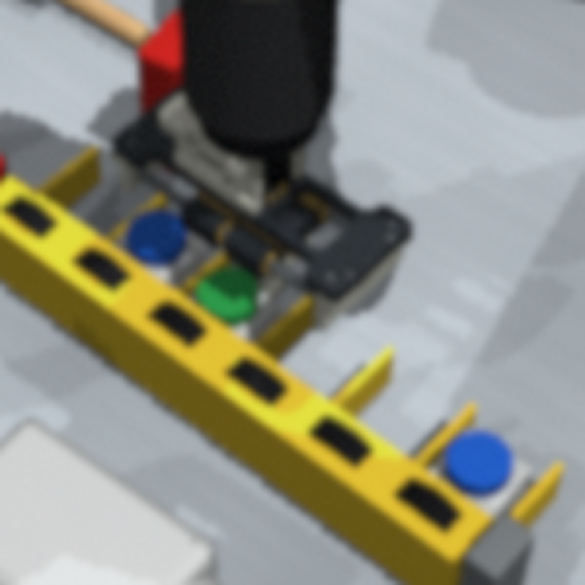

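Almost home; keep easing in until the force shows contact with the rail.

```bash
for i in 1; do python3 -m pendant '[[[0.15,0,0,0,0,0,0],[0,0,0,0,0,0,0],[0,0,0,0,0,0,0]]]'; done; python3 -m pendant '[[[0.15,0,0,0,0,0,0],[0,0,0,0,0,0,0],[0,0,0,0,0,0,0]]]'
```

```text
clock: 18.98
tool_pos: [0.5393, 0.0086, 0.0257]
orientation: [-90.0, 0.2, -1.6]
force: [-7.4, 2.2, 3.3]
opening: 0.0001
clock: 19.23
tool_pos: [0.5394, 0.0085, 0.0255]
orientation: [-90.1, 0.3, -1.6]
force: [-12.0, 3.5, 7.7]
opening: 0.0004
```

```bash
python3 -m pendant '[[[-0.3,0,0,0,0,0,0],[-0.8,0,0,0,0,0,0],[-2,0,0,0,0,0,0],[-2.5,0,0,0,0,0,0],[-1.5,0,0,0,0,0,0],[0,-2,0,0,0,0,0],[0,-4,0,0,0,0,0],[0,-4,0,0,0,0,0],[-1,-3,0,0,0,0,0],[-2,0,0,0,0,0,0],[0,0,0,0,0,0,0],[0,0,0,0,0,0,0]]]'
python3 - <<'E'
from h import *
o=ctrl.get_obs(); print(o["tool_pos"],o["force"])
for n,(v0,v1,u0,u1) in dict(scene=(130,280,180,330),top=(130,250,100,350)).items():
    t=snapshot(n); f=3.9 if n=="scene" else 3.2
    cv2.imwrite(f"pics/{n}13.png",cv2.resize(cv2.cvtColor(t["image"][v0:v1,u0:u1],cv2.COLOR_RGB2BGR),None,fx=f,fy=f,interpolation=cv2.INTER_CUBIC)); c=cam(t)
    hs=cv2.cvtColor(t["image"],cv2.COLOR_RGB2HSV)
    for a,b in ((50,75),(105,125)):
        m=(hs[...,0]>a)&(hs[...,0]<b)&(hs[...,1]>120)
        for st,k in blobs(m,40,15000): print(n,a,st,k,ray(c,k,.058))
E
```

```text
clock: 20.23
tool_pos: [0.4414, 0.0118, 0.1569]
orientation: [-89.9, -0.2, -1.5]
force: [0.8, 0.3, 0.5]
opening: 0.0006
[0.44139148 0.01184321 0.1568969 ] [0.78671161 0.30016189 0.49336844]
scene 50 [231 199  15  14 148] [238.16891892 205.11486486] [0.57715919 0.01328174 0.058     ]
scene 105 [213 184  14  14 151] [219.66225166 190.24503311] [ 0.57075771 -0.05615017  0.058     ]
scene 105 [373 221  17  15 187] [381.04278075 227.83957219] [0.40465897 0.32939692 0.058     ]
scene 105 [294 241  17  16 211] [302.22274882 248.1042654 ] [0.57783459 0.21473019 0.058     ]
scene 105 [355 265  18  17 232] [363.12931034 272.54741379] [0.54211541 0.36061479 0.058     ]
top 105 [168 175  17  16 211] [176.32701422 182.72037915] [0.57298223 0.21409295 0.058     ]
top 105 [108 193  17  16 219] [116.36073059 200.44748858] [0.53668662 0.35993373 0.058     ]
```

View pics/scene13.png

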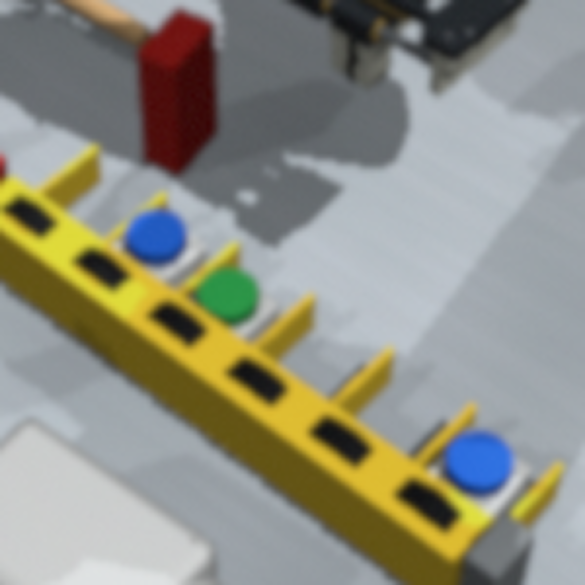

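View pics/top13.png

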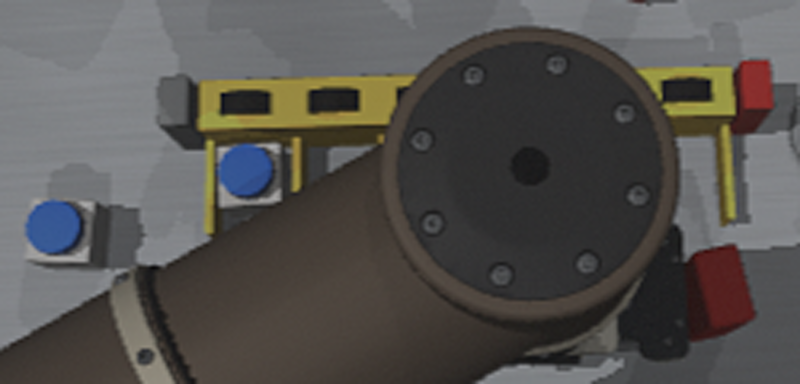

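```bash
python3 -c "
from plant import ctrl
print(ctrl.get_obs()['force']); print(ctrl.close_job())"
```

```text
[ 0.23581666  0.15158073 -0.19994916]
the job is handed in; nothing more can be done
None
```

The job is done and handed in at about 20 s of robot time; no verdict is reported.

- **Counting:** The smallest red post is the one attached at the rail's -y end, so I counted from there. I pressed nubs f, e and d in turn with the shut fingertips, lifting between presses. Each reached about z = 67 mm, with peak forces of 9.1, 12.3 and 10.7 N, so all three were fully down. No nub beyond the third was touched.
- **Pushing:** I slid the green-capped jar sideways in front of gap d, then pushed it in until the tool stopped against the rail with 12 N of reaction. I then backed off and lifted clear.
- **Last checks:**
    - The scene camera puts the green cap at (0.577, 0.013). The fully-home point for that gap, in the same camera, is about (0.577, 0.011).
    - The jar is upright between the dividers.
    - The blue-capped jars and the loose cap that the cameras could see have not moved, and the tool force is about zero.
- **What disagreed or was not seen:**
    - The cameras differ from each other by 3 to 5 mm.
    - In the final top view the arm hid the green jar, so its final position rests on the scene camera and the contact force alone.
    - I did not re-measure the brush and funnel at the end; the arm never worked near them at a low height.

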